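# Fit the slider on the bent guide rod

## Robot

A 6-joint arm with a two-finger parallel gripper is mounted at the origin on the work surface. World frame = base frame: x ahead of the robot, y to its left, z up, the work surface at z = 0. Lengths are in m, angles in rad, forces in N, time in s.
With the tool pointing down it reaches from about 0.225 to 0.725 m from the base axis. Payload 3.1 kg.
Tool frame: the origin (TCP) lies between the finger pads; the fingertips stand tip_extent ahead of it and the grasp point (between the pads) lies 8 mm behind it (tip_extent is the distance from the TCP to the fingertips, in m); z points along the fingers, y is the line along which they close (so a half turn about z gives the same grasp; the last joint's range is limited). The gripper opens to 85 mm and grips with 20 to 120 N. Pads are 22 mm wide; open, the fingers measure 114 mm over their backs; the gripper's body (76 mm by 85 mm) begins 54 mm behind the grasp point. The pads swing forward as they close: fully open they stand 13 mm farther back than shut.
Start: joints at [0.977, 0.048, 0.099, 1.622, 0, 1.443], TCP at [0.236, 0.469, 0.242] pointing down, gripper open.
Joint ranges: [-2.91, 2.91], [-0.99, 1.94], [-1.21, 1.42], [-2.12, 2.29], [-1.49, 1.47], [-3.14, 3.14]. Speed limits (rad/s): [2.79, 2.79, 3.14, 3.14, 3.14, 3.14].

## Interface

Orientations are given as a unit quaternion [w, x, y, z].
In Python, from plant import * gives the robot as it stands.
- The arm moves only by the shell command python3 -m handwheel 'ROWS'. ROWS is a JSON object of lists of equal length, an entry for each row: "linear": the shift along the tool's x, y, z scaled (see below), a list of three; "delta_rot": the turn, a rotation vector about the tool's x, y, z scaled (see below), a list of three; "claw": the opening in per cent of the stroke, from 0 (shut) to 100 (fully open). In form: {"linear": [[x, y, z], ...], "delta_rot": [[ax, ay, az], ...], "claw": [claw, ...]}. A call has 1 to 8 rows; each row is the pose to reach, as a shift and turn from the pose commanded when the call began, along the tool's axes at that moment; what a row does not reach only later rows make up. The controller multiplies each number of a shift by 150 mm and each number of a turn by 0.5 rad. A row lasts 1/12 s, in which the tool goes at most 41.7 mm and 7.16 degrees, less where a joint would pass 70% of its speed; a pose out of reach is approached as far as the arm can. A call with a number of a shift or a turn outside -1 to 1 is refused whole. A call with a gripper value outside its range is refused whole. The fingers move at their own pace and stop on an object; the grip force is fixed at half the most. Time passes only in rows, so rows that repeat a pose let the fingers close. It gives the time, the measured TCP pose, the force, the opening and the grip force at its end, in the units of the state.
- get_state(): the state, without advancing time (a new reading comes with each control period).
- camera(name): name is "side" or "top"; returns a dict with "image" (480x640x3 uint8, blue, green, red), "depth" (480x640 float32, m along the optical axis (not along the pixel's ray), 0 where there is no reading), "fovy" (degrees; the focal length in pixels is half the picture's height over the tangent of half this angle, whatever the lens; pixels are square), "cx", "cy" (the principal point, pixels), "dist" ([k1, k2, p1, p2, k3] as OpenCV has them; the pictures are not rectified), "eye" and "rotation" of the camera in the world. Camera axes: x right, y down, z forward; pixel columns grow to the right and rows downward; lengths in m; the calibration is good to about 2 mm. A picture is of the moment at which its call begins.
- job_done(): hands the job in; it is judged then, once.
Trained networks look in the newest picture that a camera, given by its name, has taken for a name from the list of things; names that differ only in an ending like _2 or _b are one class to them, and where a whole thing is asked for, a point or a joint stands for the part that bears it (a point fixed in the world has none). Each returns a list of dicts, best first, with "confidence" (0 to 1); they miss things now and then, are a little off and sometimes report something else, mostly with a low value. They report only what shows in the picture. A call takes as long as a camera call. They do not tell look-alikes from the thing itself.
- recognise(camera, query): "rect" ([left, top, right, bottom] in pixels, round what is visible of it).
- place_of(camera, query): "uv" ([column, row] in pixels: a listed point, or the origin of a listed thing).
The state is a dict: "clock": time; "qpos": joint angles; "qd": joint speeds; "effort": joint torques, N m; "eef_pos": TCP position; "orientation": TCP orientation; "contact_force": force on the tool from outside, world axes, zero at the start; "wrist_torque": the same for the moment, N m; "grip_width": finger opening in m; "grasp_force": force on a finger pad.
Only numpy, scipy, OpenCV 4.12 (cv2) and the standard library are available. Lean on these libraries where they do the work, as an engineer would, in place of code of your own. Each camera call takes 0.05 s, during which the arm holds its last target. There are 200 camera calls.

## Task

Take the bored aluminium slider out of its nest, thread it onto the free end of the fixture's bent guide rod and slide it round the bend until it is fully home against the post; let go and leave it hanging there. In the nest only its two bored ends can be gripped, so set it down on the bench (the white sheet is clear for this) and take it again by its flanks. Leave the other things on the bench where they are.

Things in the scene. Friction and masses are not known exactly. Their poses are not given: they have to be found in the camera images.
- slider: Loose plain aluminium block, about 0.15 kg, 30 mm (its x) by 40 mm (y) by 52 mm (z) high, with a 20 mm round bore right through along x, the bore's axis 32 mm above the underside; two small dark screw heads on top. Origin: centre of the underside, z up. Ends (x faces) show the bore, flanks (y faces) are plain. Stands upright in its nest at the start; may go on the rod either way round.
- bore (a point): Centre of the slider's bore, halfway along it, 32 mm above the slider's origin; axes as the slider's (x along the bore).
- nest: Fixed grey plastic nest that holds the slider at the start, bore along the nest's x: a floor 30 mm (x) by 64 mm (y), 6 mm thick, and two upright cheeks at y = 23 to 31 mm either side, 58 mm high, level with the slider's top and 3 mm off its flanks; the x ends are open. Origin: centre of the underside. It may have changed places with the second nest.
- nest_b: The second nest, of the same shape and also fixed; it holds the spacer. Origin: centre of its underside.
- sheet: Fixed white foam sheet lying on the bench, 160 mm (x) by 150 mm (y), 3 mm thick, nothing on it: a good place to set the slider down. Origin: centre of its underside.
- fixture: Fixed black base plate, 200 mm (its x, -115 to +85) by 160 mm (y, -70 to +90), 12 mm thick, carrying a post and a bent steel rod of 12 mm diameter, level, its axis 90 mm above the bench. In this frame (mm) the axis runs from the free end (70,-96) along +y to (70,-50), a quarter circle of radius 110 about (-40,-50) to (-40,60), then along -x into the post. Origin: on the bench, z up.
- rod_end (a point): The very tip of the rod's free end, on the rod's axis, 90 mm above the bench; axes as the fixture's, so the rod leads away from it along +y.
- bend_mid (a point): Point on the rod's axis halfway round the bend; axes as the fixture's (the rod here runs at 45 degrees, towards -x and +y).
- home (a point): Point on the rod's axis where the bore's centre is when the slider touches the post: 15 mm from the post's face, 90 mm up; axes as the fixture's, the rod runs along x here, the post is towards -x. The black post is 30 mm (x) by 36 mm (y), its top 105 mm above the bench. Left to hang, the bore sits about 4 mm lower than this.
- spacer: Bystander: loose solid aluminium block without a bore, 30 x 40 mm, only 26 mm high, standing in the second nest. Origin: centre of underside.
- bushing: Bystander: loose brass ring, 28 mm diameter, 12 mm high, flat on the bench. Origin: centre of underside.
- bolt: Bystander: loose dark bolt standing on its head, 22 mm diameter, 35 mm high. Origin: centre of underside.
- tub: Bystander: loose red plastic tub, 80 mm diameter, 60 mm high. Origin: centre of underside.
- driver: Bystander: loose screwdriver, 170 mm long, lying flat. Origin: centre of underside.
- screws: Bystander: loose clear box of screws, 150 x 110 mm, 45 mm high. Origin: centre of underside.
There are look-alikes about, which are no part of the job. Leave any blue or red look-alike of the slider alone.

How it is judged:
By the outcome, as a careful person would: the job done as asked, in the order asked, and still so for the second after the job is handed in, with the robot touching nothing.
It also fails if it takes over 69 s, if anything falls off the work surface, if the arm or the gripper's body presses on something with over 40 N, if the wrist force passes 120 N, or if a joint passes its speed limit or range.

## Working session

There is one attempt and no reset: what is moved stays moved. The work goes in short steps, Python scripts to look and compute and a shell command to move; the robot and the scene stay as the last step left them, time stands still between calls to the robot, and variables do not carry over. Pictures are saved under pics/ and viewed, at most 10 in all, crops included, and the job is handed in when it is done.

```bash
ls; mkdir -p pics; cat > h.py <<'E'
from plant import *
import numpy as np, cv2
from scipy.spatial.transform import Rotation as R
def K(c):
    f=c["image"].shape[0]/2/np.tan(np.radians(c["fovy"])/2)
    return np.array([[f,0,c["cx"]],[0,f,c["cy"]],[0,0,1.]])
def ray(c,uv):
    n=cv2.undistortPoints(np.array([[uv]],float),K(c),np.array(c["dist"],float))[0,0]
    return np.array(c["eye"]),np.array(c["rotation"])@np.array([n[0],n[1],1.])
def at_z(c,uv,z):
    e,d=ray(c,uv); return e+d*(z-e[2])/d[2]
def at_depth(c,uv):
    u,v=[int(round(t)) for t in uv]; p=c["depth"][v-2:v+3,u-2:u+3]; p=p[p>0]
    e,d=ray(c,uv); return e+d*np.median(p) if p.size else None
def proj(c,P):
    Rm=np.array(c["rotation"]).T
    return cv2.projectPoints(np.array(P,float).reshape(-1,3),cv2.Rodrigues(Rm)[0],-Rm@np.array(c["eye"]),K(c),np.array(c["dist"],float))[0][:,0]
def tri(c1,u1,c2,u2):
    e1,d1=ray(c1,u1);e2,d2=ray(c2,u2)
    s=np.linalg.lstsq(np.c_[d1,-d2],e2-e1,rcond=None)[0]
    a,b=e1+d1*s[0],e2+d2*s[1]; return (a+b)/2,np.linalg.norm(a-b)
def cloud(c):
    h,w=c["depth"].shape; uu,vv=np.meshgrid(np.arange(w),np.arange(h))
    n=cv2.undistortPoints(np.stack([uu,vv],-1).reshape(-1,1,2).astype(float),K(c),np.array(c["dist"],float))[:,0]
    P=np.c_[n,np.ones(len(n))]*c["depth"].reshape(-1,1)
    P=P@np.array(c["rotation"]).T+np.array(c["eye"]); P[c["depth"].ravel()<=0]=np.nan
    return P.reshape(h,w,3)
E
python3 - <<'E'
from h import *
s=get_state(); print({k:np.round(v,4).tolist() for k,v in s.items()})
try: print(tip_extent)
except Exception as e: print(e)
for n in("side","top"):
    c=camera(n); cv2.imwrite(f"pics/{n}0.png",c["image"]); print(n,c["eye"],np.round(c["rotation"],3).tolist(),c["fovy"],c["dist"])
    for q in["slider","bore","nest","sheet","fixture","rod_end","bend_mid","home","spacer"]:
        print(q,[(np.round(r["uv"]).tolist(),round(r["confidence"],2)) for r in place_of(n,q)][:4],[(np.round(r["rect"]).tolist(),round(r["confidence"],2)) for r in recognise(n,q)][:4] if q in("slider","nest","spacer") else "")
E
```

```text
pics
{'clock': 0.0, 'qpos': [0.9772, 0.0488, 0.0976, 1.622, -0.0, 1.443], 'qd': [-0.0005, -0.0017, 0.0007, -0.001, -0.0001, -0.0005], 'effort': [-0.0007, -33.8778, 32.0018, 0.0202, -0.0004, 0.0], 'eef_pos': [0.2355, 0.4686, 0.2411], 'orientation': [-0.0004, 0.2308, 0.973, -0.0011], 'contact_force': [-0.0018, -1.1501, 0.4416], 'wrist_torque': [-0.0383, 0.0008, 0.0066], 'grasp_force': 0.0, 'grip_width': 0.0855}
0.011
side [ 0.01746603 -1.04649875  0.89756834] [-0.451, 0.864, -0.2, 0.105] 43.71831736652463 [-0.14949794  0.          0.          0.          0.        ]
slider [([304.0, 369.0], 0.97), ([440.0, 327.0], 0.91), ([383.0, 290.0], 0.79), ([284.0, 213.0], 0.66)] [([380.0, 296.0, 407.0, 328.0], 0.9), ([429.0, 302.0, 456.0, 337.0], 0.8), ([375.0, 267.0, 396.0, 296.0], 0.7), ([293.0, 343.0, 314.0, 374.0], 0.69)]
bore [([400.0, 314.0], 0.84), ([304.0, 354.0], 0.74), ([445.0, 316.0], 0.68), ([383.0, 277.0], 0.59)] 
nest [([394.0, 325.0], 0.54), ([348.0, 234.0], 0.47)] [([375.0, 298.0, 413.0, 330.0], 0.73), ([341.0, 333.0, 374.0, 374.0], 0.59), ([259.0, 206.0, 351.0, 274.0], 0.59)]
she
[... 537 characters left out ...]
, 0.81), ([367.0, 184.0, 381.0, 204.0], 0.77), ([425.0, 170.0, 442.0, 185.0], 0.76), ([405.0, 199.0, 423.0, 215.0], 0.71)]
bore [([415.0, 205.0], 0.65), ([434.0, 180.0], 0.62), ([374.0, 194.0], 0.61), ([425.0, 296.0], 0.51)] 
nest [([436.0, 256.0], 0.7), ([413.0, 210.0], 0.52)] [([425.0, 247.0, 449.0, 267.0], 0.7), ([400.0, 194.0, 426.0, 221.0], 0.49), ([135.0, 195.0, 195.0, 256.0], 0.34)]
sheet [([366.0, 262.0], 0.93), ([408.0, 209.0], 0.71), ([172.0, 229.0], 0.3)] 
fixture [([289.0, 222.0], 0.57), ([172.0, 229.0], 0.19)] 
rod_end [([327.0, 196.0], 0.78)] 
bend_mid [([280.0, 203.0], 0.76)] 
home [([262.0, 234.0], 0.75)] 
spacer [([438.0, 257.0], 0.44)] [([432.0, 249.0, 444.0, 260.0], 0.43)]
```

```bash
sed -i 's/np.array(c\["rotation"\])/RM(c)/g' h.py; cat >> h.py <<'E'
def RM(c):
    q=np.array(c["rotation"]); return R.from_quat(q[[1,2,3,0]]).as_matrix()
E
python3 - <<'E'
from h import *
T=camera("top");S=camera("side")
print(RM(T).round(2).tolist(),RM(S).round(2).tolist())
P=cloud(T); print("bench z",np.nanmedian(P[:,:,2]))
cv2.imwrite("pics/both.png",np.vstack([np.hstack([cv2.resize(T["image"][150:310,220:480],(780,480))])]))
cv2.imwrite("pics/s.png",cv2.resize(S["image"][170:390,230:490],(700,592),interpolation=cv2.INTER_CUBIC))
for q in("rod_end","bend_mid","home"):
    p=tri(T,place_of("top",q)[0]["uv"],S,place_of("side",q)[0]["uv"]);print(q,p)
print("slider",tri(T,[411,209],S,[400,314]), tri(T,[415,205],S,[400,314]))
E
```

```text
[[0.01, -0.98, 0.18], [-1.0, -0.01, 0.01], [-0.01, -0.18, -0.98]] [[0.9, -0.25, 0.36], [-0.44, -0.51, 0.74], [0.0, -0.82, -0.57]]
bench z -0.00040654118252159144
rod_end (array([0.61378955, 0.00261398, 0.09962262]), np.float64(0.0029118247275164042))Traceback (most recent call last):
  File "<stdin>", line 8, in <module>
IndexError: list index out of range
```

View pics/both.png

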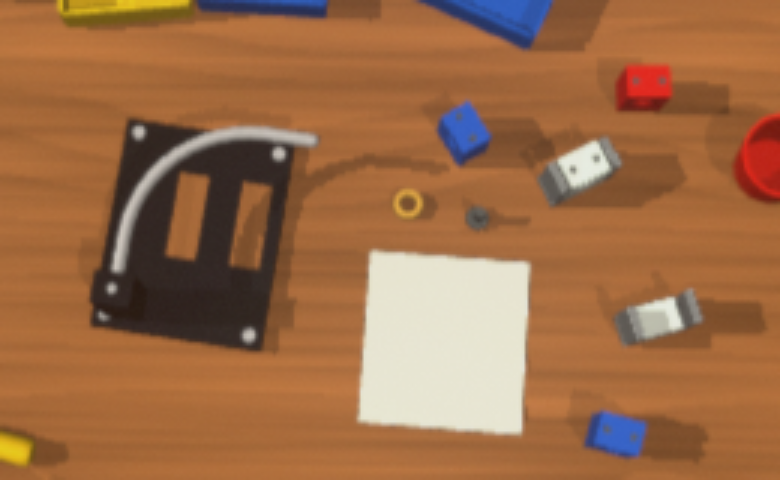

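View pics/s.png

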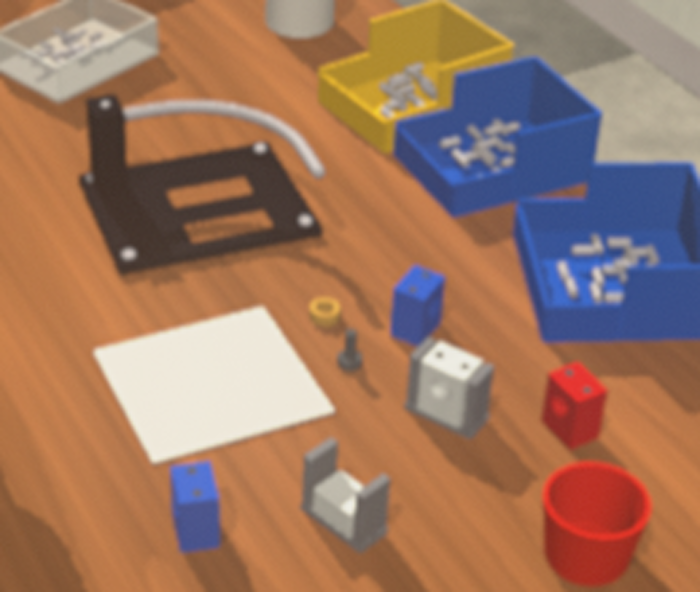

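```bash
python3 - <<'E'
from h import *
from scipy.optimize import least_squares
T=camera("top");S=camera("side")
cen=at_z(T,[413,206],.058)
for n,c in(("top",T),("side",S)):
    P=cloud(c).reshape(-1,3); P=P[~np.isnan(P[:,0])]
    d=np.hypot(*(P[:,:2]-cen[:2]).T)
    m=P[(d<.05)&(P[:,2]>.05)&(P[:,2]<.07)]
    r=cv2.minAreaRect((m[:,:2]*1000).astype(np.float32)); print(n,"nest rect",len(m),r,np.median(m[:,2]))
    near=(P[:,0]>.35)&(P[:,0]<.75)&(P[:,1]>-.05)&(P[:,1]<.3)
    m=P[near&(P[:,2]>.008)&(P[:,2]<.018)]
    print("plate",len(m),cv2.minAreaRect((m[:,:2]*1000).astype(np.float32)),np.median(m[:,2]))
    rod=P[near&(P[:,2]>.08)&(P[:,2]<.115)]
    print("rod",len(rod),np.percentile(rod,[0,10,50,90,100],axis=0).round(3).tolist())
    np.save(n+"_rod.npy",rod)
    print("sheet",at_z(c,place_of(n,"sheet")[0]["uv"],.003) if place_of(n,"sheet") else None)
    for q in("rod_end","bend_mid","home"):
        print(q,[(at_z(c,r["uv"],.09).round(4).tolist(),round(r["confidence"],2)) for r in place_of(n,q)[:1]])
# fit fixture to rod points
def res(p,Q):
    x,y,a=p; q=(Q-[x,y])@np.array([[np.cos(a),-np.sin(a)],[np.sin(a),np.cos(a)]])
    t=np.linspace(0,np.pi/2,60)
    ax=np.r_[np.c_[np.full(30,.07),np.linspace(-.096,-.05,30)],np.c_[-.04+.11*np.cos(t),-.05+.11*np.sin(t)],np.c_[np.linspace(-.04,-.09,30),np.full(30,.06)]]
    return np.sqrt(((q[:,None]-ax[None])**2).sum(2)).min(1)
T0=at_z(T,[289,222],.0)[:2]
for n in("top","side"):
    Q=np.load(n+"_rod.npy"); 
    best=min((least_squares(res,[*T0,a],args=(Q[:,:2],),loss="soft_l1",f_scale=.004) for a in np.arange(-3,3.2,.4)),key=lambda s:s.cost)
    print(n,"fixture",best.x,best.cost/len(Q))
E
```

```text
top nest rect 244 ((608.3014526367188, -235.83526611328125), (30.999635696411133, 62.76219940185547), 24.923458099365234) 0.056842223857459406
plate 3083 ((516.7996826171875, 97.3283462524414), (333.5514221191406, 392.6606750488281), 78.23712921142578) 0.011944442843888181
rod 606 [[0.465, 0.005, 0.082], [0.475, 0.042, 0.09], [0.565, 0.163, 0.095], [0.623, 0.186, 0.105], [0.63, 0.2, 0.112]]
sheet [ 0.44923411 -0.10582666  0.003     ]
rod_end [([0.6182, 0.0014, 0.09], 0.63)]
bend_mid [([0.5841, -0.2207, 0.09], 0.75)]
home [([0.5207, 0.1731, 0.09], 0.62)]
side nest rect 341 ((608.5228881835938, -236.17343139648438), (36.252410888671875, 62.333343505859375), 29.816341400146484) 0.058149332555499034
plate 2628 ((540.1166381835938, 158.93978881835938), (240.75051879882812, 404.069580078125), 81.9804916381836) 0.012554382770356753
rod 587 [[0.463, 0.003, 0.08], [0.471, 0.045, 0.088], [0.549, 0.163, 0.094], [0.62, 0.182, 0.105], [0.632, 0.202, 0.111]]
sheet [ 0.44994689 -0.1283829   0.003     ]
rod_end [([0.6262, 0.012, 0.09], 0.86)]
bend_mid [([0.607, 0.1298, 0.09], 0.6)]
home [([0.5131, 0.1703, 0.09], 0.57)]
top fixture [ 0.55701644  0.11354425 -0.06898432] 1.1934786466616833e-05
side fixture [ 0.55414689  0.11076349 -0.04285629] 1.3489967838042983e-05
```

```bash
python3 - <<'E'
from h import *
from scipy.optimize import least_squares
T=camera("top");S=camera("side")
def axis():
    t=np.linspace(0,np.pi/2,100)
    return np.r_[np.c_[np.full(40,.07),np.linspace(-.096,-.05,40)],np.c_[-.04+.11*np.cos(t),-.05+.11*np.sin(t)],np.c_[np.linspace(-.04,-.085,40),np.full(40,.06)]]
for n,c in(("top",T),("side",S)):
    P=cloud(c); dark=(c["image"].max(2)<70); g=c["image"].astype(int)
    m=dark&(P[:,:,2]>.006)&(P[:,:,2]<.02)&(P[:,:,1]>0)&(P[:,:,1]<.27)&(P[:,:,0]>.4)&(P[:,:,0]<.72)
    m=cv2.morphologyEx(m.astype(np.uint8),cv2.MORPH_OPEN,np.ones((3,3)))
    k,l,st,_=cv2.connectedComponentsWithStats(m); i=1+st[1:,4].argmax()
    # polygon corners: undistort via at_z of pixels
    v,u=np.where(l==i); pts=np.array([at_z(c,[a,b],.012)[:2] for a,b in zip(u,v)])
    r=cv2.minAreaRect((pts*1000).astype(np.float32)); print(n,"plate",st[i].tolist(),r)
    grey=(np.ptp(g,axis=2)<30)&(g.mean(2)>80)
    q=P[grey&(P[:,:,2]>.078)&(P[:,:,2]<.102)&(P[:,:,1]>-.02)&(P[:,:,1]<.25)&(P[:,:,0]>.4)&(P[:,:,0]<.72)]
    A=axis()
    def res(p,Q):
        x,y,a=p; Rt=np.array([[np.cos(a),-np.sin(a)],[np.sin(a),np.cos(a)]]); q=(Q-[x,y])@Rt
        D=np.sqrt(((q[:,None]-A[None])**2).sum(2)).min(1)
        e=np.sqrt(((Q[:,None]-(A@Rt.T+[x,y])[None])**2).sum(2)).min(0)  # coverage
        return np.r_[D,e*len(D)/len(e)*.5]
    b=least_squares(res,[.55,.105,-.13],args=(q[:,:2],),loss="soft_l1",f_scale=.003); print(n,"rodfit",len(q),b.x.round(4),q[:,2].max(), "rms",np.sqrt((res(b.x,q[:,:2])[:len(q)]**2).mean()))
for im,c in(("t",T),("s",S)):
    np.save
E
```

```text
top plate [257, 197, 60, 68, 2006] ((545.5377197265625, 111.14891052246094), (138.59214782714844, 196.281494140625), 80.98824310302734)
top rodfit 381 [ 0.5609  0.1093 -0.1431] 0.10154845043356131 rms 0.0032294103147590507
side plate [267, 241, 18, 14, 154] ((481.1764831542969, 140.96868896484375), (73.01676177978516, 31.107723236083984), 88.02493286132812)
side rodfit 278 [ 0.5599  0.1072 -0.1394] 0.10061755454051236 rms 0.0029197142245295424
```

```bash
cat >> h.py <<'E'
FX=np.array([.5604,.1082]); FA=-.141
def fx(pts,z,F=None,a=None):
    F=FX if F is None else F; a=FA if a is None else a
    pts=np.atleast_2d(pts)/1000.; Rt=np.array([[np.cos(a),-np.sin(a)],[np.sin(a),np.cos(a)]])
    return np.c_[pts@Rt.T+F,np.full(len(pts),z)]
def rodax():
    t=np.linspace(0,np.pi/2,30)
    return np.r_[[[70,-96]],np.c_[-40+110*np.cos(t),-50+110*np.sin(t)],[[-85,60]]]
def overlay(c,x0,y0,w,h,k,lines):
    im=cv2.resize(c["image"][y0:y0+h,x0:x0+w],None,fx=k,fy=k,interpolation=cv2.INTER_CUBIC)
    for L,col in lines:
        p=((proj(c,L)-[x0,y0]+.5)*k).astype(int); cv2.polylines(im,[p.reshape(-1,1,2)],False,col,1)
    return im
E
python3 - <<'E'
from h import *
N=np.array([.6083,-.2359]); a=np.radians(24.9)
L=[(fx(rodax(),.09),(0,0,255)),(fx([[-115,-70],[85,-70],[85,90],[-115,90],[-115,-70]],.012),(0,255,0))]
for z in(.058,): 
  for s in(20,31): L.append((fx([[-15,-s],[15,-s],[15,s],[-15,s],[-15,-s]],z,N,a),(0,0,255)))
out=[]
for n,b in(("top",[(245,185,95,95),(395,185,38,38)]),("side",[(255,200,105,80),(370,285,50,50)])):
    c=camera(n)
    for r in b: out.append(cv2.resize(overlay(c,*r,8,L),(390,290)))
cv2.imwrite("pics/ov.png",np.vstack([np.hstack(out[:2]),np.hstack(out[2:])]))
E
```

```text
(no output)
```

View pics/ov.png

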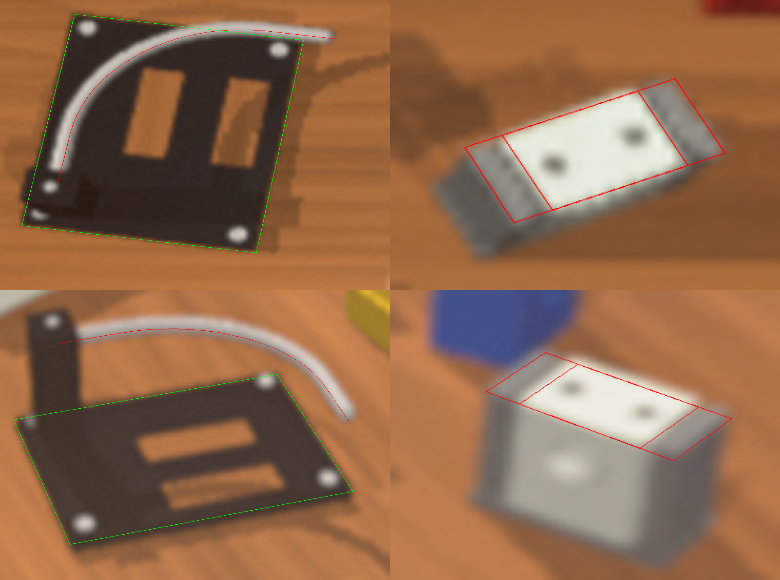

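```bash
cat > go.py <<'E'
# usage: go.py x y z yaw_y_deg : remaining shift/turn in tool axes & scaled units; tool kept pointing down
import sys
from h import *
s=get_state(); q=np.array(s["orientation"]); M=R.from_quat(q[[1,2,3,0]])
p=np.array(s["eef_pos"]); y=M.as_matrix()[:,1]
print("t",round(s["clock"],2),"tcp",p.round(4),"yaw",np.degrees(np.arctan2(y[1],y[0])).round(2),"F",np.round(s["contact_force"],1),"T",np.round(s["wrist_torque"],2),"w",round(s["grip_width"],4),"gf",round(s["grasp_force"],1),"q6",round(s["qpos"][5],2))
if len(sys.argv)>4:
    x,yy,z,a=map(float,sys.argv[1:5]); a=np.radians(a)
    G=np.c_[[-np.sin(a),np.cos(a),0],[np.cos(a),np.sin(a),0],[0,0,-1]]
    d=M.inv().apply(np.array([x,yy,z])-p); t=(M.inv()*R.from_matrix(G)).as_rotvec()
    print("shift/150",(d/.15).round(3),"turn/.5",(t/.5).round(3))
E
m='{"linear":[[-0.865,-0.616,0],[-0.865,-0.616,0],[-0.865,-0.616,0],[-0.865,-0.616,0],[-0.865,-0.616,0]],"delta_rot":[[0,0,0],[0,0,0],[0,0,0],[0,0,0],[0,0,0]],"claw":[100,100,100,100,100]}'
python3 -m handwheel '{"linear":[[-0.865,-0.616,0],[-0.865,-0.616,0],[-0.865,-0.616,0],[-0.865,-0.616,0],[-0.865,-0.616,0]],"delta_rot":[[0,0,0],[0,0,0],[0,0,0],[0,0,0],[0,0,0]],"claw":[100,100,100,100,100]}'
python3 go.py .6083 -.236 .13 24.9
```

```text
clock: 2.82
eef_pos: [0.3126, 0.3239, 0.2426]
orientation: [0.001, 0.234, 0.972, -0.001]
contact_force: [-0.2, 0.6, 1.0]
grip_width: 0.0853
grasp_force: 0.0
t 2.82 tcp [0.3126 0.3239 0.2426] yaw 62.94 F [-0.2  0.6  1. ] T [ 0.04 -0.04 -0.02] w 0.0853 gf 0.0 q6 1.13
shift/150 [-3.452 -2.426  0.764] turn/.5 [-1.000e-03  7.000e-03  1.328e+00]
```

```bash

python3 -m handwheel '{"linear":[[-0.865,-0.61,0],[-0.865,-0.61,0],[-0.865,-0.61,0],[-0.865,-0.61,0],[-0.865,-0.61,0]],"delta_rot":[[0,0,0],[0,0,0],[0,0,0],[0,0,0],[0,0,0]],"claw":[100,100,100,100,100]}' >/dev/null
python3 -m handwheel '{"linear":[[-0.865,-0.61,0],[-0.865,-0.61,0],[-0.865,-0.61,0],[-0.865,-0.61,0],[-0.865,-0.61,0]],"delta_rot":[[0,0,0],[0,0,0],[0,0,0],[0,0,0],[0,0,0]],"claw":[100,100,100,100,100]}' >/dev/null
python3 -m handwheel '{"linear":[[-0.865,-0.61,0],[-0.865,-0.61,0],[-0.865,-0.61,0],[-0.865,-0.61,0],[-0.865,-0.61,0]],"delta_rot":[[0,0,0.66],[0,0,0.66],[0,0,0.66],[0,0,0.66],[0,0,0.66]],"claw":[100,100,100,100,100]}' >/dev/null
python3 go.py .6083 -.236 .13 24.9
```

```text
t 4.07 tcp [ 0.5371 -0.0957  0.2406] yaw 44.13 F [ 0.5  1.1 -1. ] T [0.02 0.04 0.04] w 0.0854 gf 0.0 q6 0.5
shift/150 [-1.001 -0.31   0.739] turn/.5 [-0.002  0.003  0.671]
```

```bash

python3 -m handwheel '{"linear":[[-1,-0.31,0.4],[-1,-0.31,0.74],[-1,-0.31,0.74],[-1,-0.31,0.74],[-1,-0.31,0.74],[-1,-0.31,0.74],[-1,-0.31,0.74],[-1,-0.31,0.74]],"delta_rot":[[0,0,0.67],[0,0,0.67],[0,0,0.67],[0,0,0.67],[0,0,0.67],[0,0,0.67],[0,0,0.67],[0,0,0.67]],"claw":[100,100,100,100,100,100,100,100]}' >/dev/null
python3 go.py .6083 -.236 .03 24.9
python3 - <<'E'
from h import *
c=camera("top"); d=camera("side")
cv2.imwrite("pics/n1.png",np.hstack([cv2.resize(c["image"][160:240,370:460],(400,356)),cv2.resize(d["image"][240:340,350:450],(390,356))]))
E
```

```text
t 4.73 tcp [ 0.6068 -0.2298  0.1318] yaw 25.29 F [0.  1.5 0.2] T [-0.03  0.02 -0.04] w 0.0855 gf 0.0 q6 0.66
shift/150 [-0.043 -0.009  0.678] turn/.5 [ 0.001 -0.002  0.013]
```

View pics/n1.png

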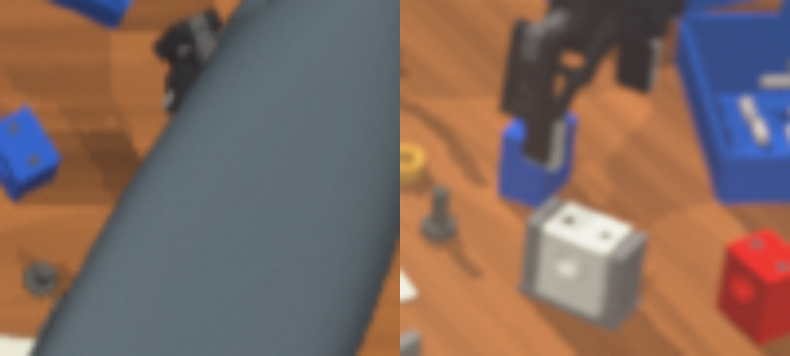

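```bash

python3 -m handwheel '{"linear":[[-0.04,-0.01,0.1],[-0.04,-0.01,0.25],[-0.04,-0.01,0.4],[-0.04,-0.01,0.4],[-0.04,-0.01,0.4]],"delta_rot":[[0,0,0.01],[0,0,0.01],[0,0,0.01],[0,0,0.01],[0,0,0.01]],"claw":[100,100,100,100,100]}' >/dev/null
python3 go.py .6083 -.236 .03 24.9; sleep 0.1;python3 go.py .6083 -.236 .03 24.9
```

```text
t 5.25 tcp [ 0.6069 -0.2361  0.0713] yaw 24.99 F [-0.1  0.6  1.3] T [0.02 0.01 0.02] w 0.0857 gf 0.0 q6 0.66
shift/150 [-0.004  0.009  0.275] turn/.5 [-0.002 -0.003  0.003]
t 5.25 tcp [ 0.6069 -0.2361  0.0713] yaw 24.99 F [-0.1  0.6  1.3] T [0.02 0.01 0.02] w 0.0857 gf 0.0 q6 0.66
shift/150 [-0.004  0.009  0.275] turn/.5 [-0.002 -0.003  0.003]
```

```bash

python3 -m handwheel '{"linear":[[0,0.01,0.1],[0,0.01,0.2],[0,0.01,0.27],[0,0.01,0.27],[0,0.01,0.27]],"delta_rot":[[0,0,0],[0,0,0],[0,0,0],[0,0,0],[0,0,0]],"claw":[100,100,100,100,100]}' >/dev/null
python3 go.py .6083 -.236 .03 24.9
python3 -m handwheel '{"linear":[[0,0,0],[0,0,0],[0,0,0],[0,0,0],[0,0,0],[0,0,0],[0,0,0],[0,0,0]],"delta_rot":[[0,0,0],[0,0,0],[0,0,0],[0,0,0],[0,0,0],[0,0,0],[0,0,0],[0,0,0]],"claw":[60,40,20,10,5,0,0,0]}' >/dev/null
python3 go.py .6083 -.236 .03 24.9
```

```text
t 5.67 tcp [ 0.6092 -0.2368  0.0317] yaw 24.94 F [-0.6  0.5  1.2] T [-0.  0. -0.] w 0.0856 gf 0.0 q6 0.66
shift/150 [ 0.007 -0.003  0.011] turn/.5 [0.001 0.001 0.001]
t 6.33 tcp [ 0.6096 -0.2373  0.0317] yaw 24.92 F [ 0.1 -0.4  3.2] T [-0.07 -0.1  -0.02] w 0.0296 gf 59.3 q6 0.66
shift/150 [ 0.012 -0.004  0.011] turn/.5 [0.002 0.003 0.001]
```

```bash

python3 -m handwheel '{"linear":[[0,0,-0.1],[0,0,-0.25],[0,0,-0.5],[0,0,-0.7],[0,0,-0.7],[0,0,-0.7]],"delta_rot":[[0,0,0],[0,0,0],[0,0,0],[0,0,0],[0,0,0],[0,0,0]],"claw":[0,0,0,0,0,0]}' >/dev/null
python3 go.py .449 -.108 .06 81.9
```

```text
t 6.83 tcp [ 0.6103 -0.2377  0.1382] yaw 24.92 F [-0.2 -0.6 -2.2] T [-0.06 -0.01 -0.01] w 0.0294 gf 60.1 q6 0.66
shift/150 [ 1.239 -0.612  0.515] turn/.5 [ 1.000e-03  9.000e-03 -1.989e+00]
```

```bash

python3 -m handwheel '{"linear":[[0.2,-0.1,0],[0.4,-0.2,0],[0.62,-0.3,0],[0.9,-0.45,0],[0.98,-0.5,0],[0.98,-0.5,0]],"delta_rot":[[0,0,-0.2],[0,0,-0.4],[0,0,-0.6],[0,0,-0.8],[0,0,-0.99],[0,0,-0.99]],"claw":[0,0,0,0,0,0]}' >/dev/null
python3 go.py .449 -.108 .06 81.9
```

```text
t 7.33 tcp [ 0.4728 -0.1313  0.1317] yaw 53.55 F [ 0.5  0.4 -2.1] T [-0.02 -0.01 -0.05] w 0.0293 gf 60.2 q6 0.23
shift/150 [0.215 0.032 0.48 ] turn/.5 [ 0.001 -0.023 -0.99 ]
```

```bash

python3 -m handwheel '{"linear":[[0.1,0.02,0],[0.21,0.03,0],[0.21,0.03,0.1],[0.21,0.03,0.3],[0.21,0.03,0.48],[0.21,0.03,0.48],[0.21,0.03,0.48]],"delta_rot":[[0,0,-0.2],[0,0,-0.4],[0,0,-0.6],[0,0,-0.8],[0,0,-0.99],[0,0,-0.99],[0,0,-0.99]],"claw":[0,0,0,0,0,0,0]}' >/dev/null
python3 go.py .449 -.108 .0285 81.9
python3 - <<'E'
from h import *
d=camera("side")
cv2.imwrite("pics/n2.png",cv2.resize(d["image"][250:390,250:410],(640,560)))
E
```

```text
t 7.92 tcp [ 0.4537 -0.1119  0.0605] yaw 81.46 F [ 0.2 -0.9 -1. ] T [-0.03  0.01 -0.04] w 0.0293 gf 60.1 q6 -0.24
shift/150 [0.033 0.02  0.214] turn/.5 [ 0.004 -0.015 -0.015]
```

View pics/n2.png

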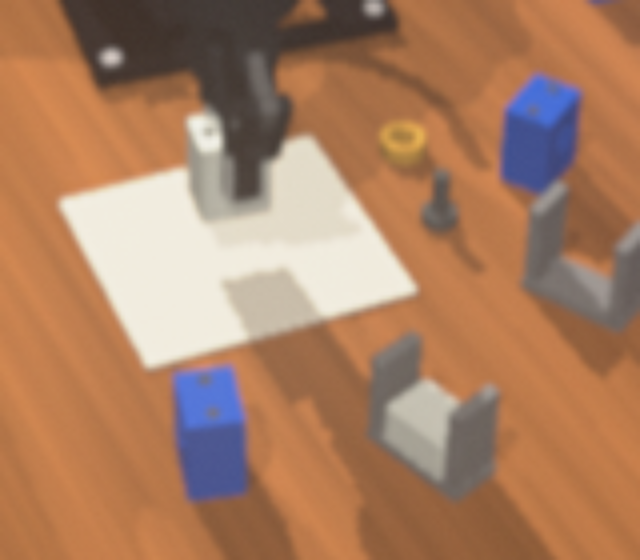

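```bash

python3 -m handwheel '{"linear":[[0,0,0.1],[0,0,0.15],[0,0,0.19],[0,0,0.205],[0,0,0.205]],"delta_rot":[[0,0,0],[0,0,0],[0,0,0],[0,0,0],[0,0,0]],"claw":[0,0,0,0,0]}' >/dev/null
python3 go.py .449 -.108 .0285 81.9
```

```text
t 8.38 tcp [ 0.4564 -0.1129  0.033 ] yaw 81.61 F [-0.1 -0.4 -1.6] T [-0.02  0.09 -0.04] w 0.029 gf 60.1 q6 -0.24
shift/150 [0.054 0.025 0.03 ] turn/.5 [ 0.    -0.001 -0.01 ]
```

```bash

python3 -m handwheel '{"linear":[[0,0,0.02],[0,0,0.03],[0,0,0.03]],"delta_rot":[[0,0,0],[0,0,0],[0,0,0]],"claw":[0,0,0]}' >/dev/null
python3 go.py .449 -.108 .0285 81.9
```

```text
t 8.63 tcp [ 0.4567 -0.1129  0.0287] yaw 81.64 F [-0.2  0.6 -1. ] T [ 0.04 -0.07  0.01] w 0.0293 gf 60.5 q6 -0.24
shift/150 [0.056 0.025 0.001] turn/.5 [-0.     0.001 -0.009]
```

Still carrying the weight; go down in a few small rows until contact shows.

```bash

python3 -m handwheel '{"linear":[[0,0,0.007],[0,0,0.014],[0,0,0.014]],"delta_rot":[[0,0,0],[0,0,0],[0,0,0]],"claw":[0,0,0]}' >/dev/null
python3 go.py .449 -.108 .0285 81.9
```

```text
t 8.88 tcp [ 0.4568 -0.113   0.0286] yaw 81.65 F [-4.6  1.   8.5] T [ 0.29  0.79 -0.01] w 0.0296 gf 61.5 q6 -0.24
shift/150 [0.056 0.025 0.001] turn/.5 [-0.001  0.002 -0.009]
```

```bash

python3 -m handwheel '{"linear":[[0,0,0],[0,0,0],[0,0,0],[0,0,-0.1],[0,0,-0.3],[0,0,-0.6],[0,0,-0.85],[0,0,-0.85]],"delta_rot":[[0,0,0],[0,0,0],[0,0,0],[0,0,0],[0,0,0],[0,0,0],[0,0,0],[0,0,0]],"claw":[50,100,100,100,100,100,100,100]}' >/dev/null
python3 -m handwheel '{"linear":[[0,0,0],[0,0,0],[0,0,0],[0,0,0],[0,0,0]],"delta_rot":[[0,0,0.2],[0,0,0.4],[0,0,0.6],[0,0,0.8],[0,0,1]],"claw":[100,100,100,100,100]}' >/dev/null
python3 -m handwheel '{"linear":[[0,0,0],[0,0,0],[0,0,0],[0,0,0],[0,0,0]],"delta_rot":[[0,0,0.2],[0,0,0.4],[0,0,0.6],[0,0,0.8],[0,0,1]],"claw":[100,100,100,100,100]}' >/dev/null
python3 -m handwheel '{"linear":[[0,0,0],[0,0,0],[0,0,0],[0,0,0],[0,0,0],[0,0,0]],"delta_rot":[[0,0,0.2],[0,0,0.4],[0,0,0.6],[0,0,0.8],[0,0,1],[0,0,1]],"claw":[100,100,100,100,100,100]}' >/dev/null
python3 go.py .4568 -.113 .03 -8.35
python3 - <<'E'
from h import *
A=np.array([.4568,-.113])
for n in("top","side"):
    c=camera(n); P=cloud(c).reshape(-1,3); m=P[(np.hypot(*(P[:,:2]-A).T)<.045)&(P[:,2]>.047)&(P[:,2]<.063)]
    print(n,len(m), cv2.minAreaRect((m[:,:2]*1000).astype(np.float32)) if len(m)>5 else "",np.median(m[:,2]))
    a=np.radians(81.65); L=[(fx([[-15,-20],[15,-20],[15,20],[-15,20],[-15,-20]],.055,A,a),(0,0,255))]
    x,y=proj(c,[[*A,.055]])[0].astype(int); cv2.imwrite(f"pics/r_{n}.png",overlay(c,x-30,y-30,60,60,6,L))
cv2.imwrite("pics/r.png",np.hstack([cv2.imread("pics/r_top.png"),cv2.imread("pics/r_side.png")]))
E
```

```text
t 10.88 tcp [ 0.4566 -0.1129  0.1536] yaw -4.39 F [ 0.2 -0.3  0.1] T [-0.04 -0.07 -0.02] w 0.0854 gf 0.0 q6 1.26
shift/150 [-0.001  0.002  0.824] turn/.5 [-0.    -0.     0.138]
top 0  nan
side 218 ((452.6369934082031, -113.20308685302734), (37.21059799194336, 41.62369155883789), 83.89368438720703) 0.05467968082473473
  return _methods._mean(a, axis=axis, dtype=dtype,
  ret = ret.dtype.type(ret / rcount)
```

View pics/r.png

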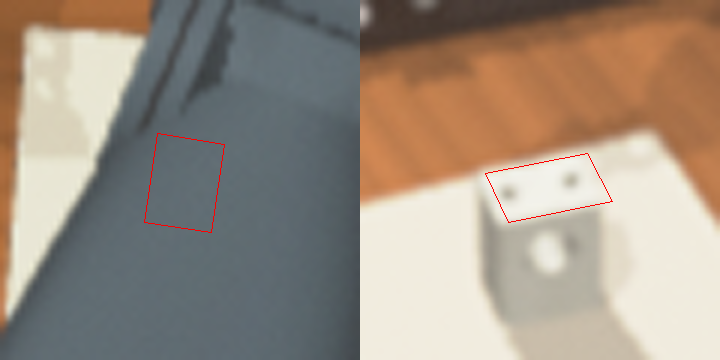

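```bash

python3 -m handwheel '{"linear":[[0,-0.018,0.1],[0,-0.018,0.3],[0,-0.018,0.5],[0,-0.018,0.6],[0,-0.018,0.6]],"delta_rot":[[0,0,0.14],[0,0,0.14],[0,0,0.14],[0,0,0.14],[0,0,0.14]],"claw":[100,100,100,100,100]}' >/dev/null
python3 go.py .4538 -.113 .029 -8.35
```

```text
t 11.4 tcp [ 0.4502 -0.1112  0.0593] yaw -8.2 F [-1.8 -0.2 -0.2] T [-0.01  0.01  0.  ] w 0.0852 gf 0.0 q6 1.33
shift/150 [-0.009  0.027  0.202] turn/.5 [-0.017 -0.004  0.005]
```

```bash

python3 -m handwheel '{"linear":[[-0.01,0.02,0.1],[-0.01,0.02,0.18],[-0.01,0.02,0.2],[-0.01,0.02,0.2]],"delta_rot":[[0,0,0],[0,0,0],[0,0,0],[0,0,0]],"claw":[100,100,100,100]}' >/dev/null
python3 go.py .4538 -.113 .029 -8.35
python3 -m handwheel '{"linear":[[0,0,0],[0,0,0],[0,0,0],[0,0,0],[0,0,0],[0,0,0],[0,0,0],[0,0,0]],"delta_rot":[[0,0,0],[0,0,0],[0,0,0],[0,0,0],[0,0,0],[0,0,0],[0,0,0],[0,0,0]],"claw":[70,60,50,40,30,20,0,0]}' >/dev/null
python3 go.py .4538 -.113 .029 -8.35
python3 - <<'E'
from h import *
print("tip",fx([[70,-96],[70,-126],[70,-50]],.09), "home",fx([[-70,60]],.09))
E
```

```text
t 11.73 tcp [ 0.4563 -0.1145  0.034 ] yaw -8.26 F [-1.2 -0.3 -0.2] T [-0.04  0.01  0.02] w 0.0852 gf 0.0 q6 1.33
shift/150 [ 0.007 -0.018  0.033] turn/.5 [-0.002 -0.     0.003]
t 12.4 tcp [ 0.4574 -0.1149  0.0352] yaw -8.31 F [-0.3 -0.   6.7] T [0.03 0.17 0.03] w 0.0394 gf 62.3 q6 1.33
shift/150 [ 0.009 -0.026  0.041] turn/.5 [0.004 0.001 0.002]
tip [[ 0.61621412  0.00331538  0.09      ]
 [ 0.61199813 -0.0263869   0.09      ]
 [ 0.62267865  0.04885887  0.09      ]] home [[0.49952668 0.17744189 0.09      ]]
```

```bash

python3 -m handwheel '{"linear":[[0,0,-0.1],[0,0,-0.25],[0,0,-0.4],[0,0,-0.5],[0,0,-0.5]],"delta_rot":[[0,0,0],[0,0,0],[0,0,0],[0,0,0],[0,0,0]],"claw":[0,0,0,0,0]}' >/dev/null
python3 go.py .6095 -.044 .0915 -8.08
```

```text
t 12.82 tcp [ 0.4586 -0.1154  0.1121] yaw -8.31 F [ 0.1 -0.  -1.8] T [-0.07 -0.04 -0.04] w 0.0391 gf 61.7 q6 1.33
shift/150 [0.616 0.926 0.142] turn/.5 [ 0.011  0.003 -0.008]
```

```bash

python3 -m handwheel '{"linear":[[0.1,0.15,0],[0.25,0.37,0],[0.4,0.6,0],[0.55,0.83,0.05],[0.61,0.92,0.1],[0.61,0.92,0.14],[0.61,0.92,0.14],[0.61,0.92,0.14]],"delta_rot":[[0,0,0],[0,0,0],[0,0,0],[0,0,0],[0,0,0],[0,0,0],[0,0,0],[0,0,0]],"claw":[0,0,0,0,0,0,0,0]}' >/dev/null
python3 go.py .6095 -.044 .0915 -8.08
python3 - <<'E'
from h import *
c=camera("side"); t=camera("top")
p=np.array(get_state()["eef_pos"]); print(p)
B=lambda z:fx([[-15,-20],[15,-20],[15,20],[-15,20],[-15,-20]],z,p[:2],np.radians(81.7))
L=[(fx(rodax(),.09),(0,0,255)),(B(p[2]+.02),(0,255,0)),(B(p[2]-.032),(0,255,0)),(fx([[70,-190],[70,-96]],.09),(255,0,0))]
x,y=proj(c,[[.616,-.01,.09]])[0].astype(int)
a=overlay(c,x-35,y-40,70,70,8,L); cv2.imwrite("pics/tip.png",a)
E
```

```text
t 13.48 tcp [ 0.604  -0.0439  0.0854] yaw -8.31 F [-1.1  0.1 -1.2] T [-0.02  0.02 -0.04] w 0.0392 gf 61.8 q6 1.53
shift/150 [ 0.004  0.036 -0.041] turn/.5 [-0.011  0.    -0.008]
[ 0.60501275 -0.04451011  0.08750499]
```

View pics/tip.png

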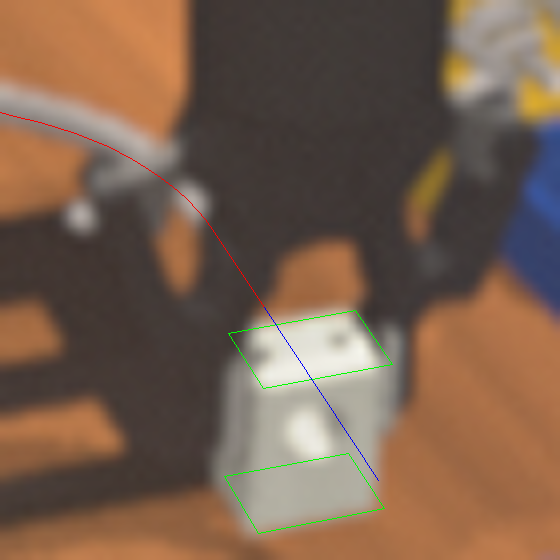

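```bash
cat > fit.py <<'E'
from h import *
from scipy.optimize import least_squares
C={}
ctr=fx(np.array([[70,y] for y in np.linspace(-94,-50,15)]+[[-40+110*np.cos(t),-50+110*np.sin(t)] for t in np.linspace(0,np.pi/2,40)]+[[x,60] for x in np.linspace(-45,-75,8)]),0)[:,:2]
def rodpts(p):
    x,y,z,a=p; s=np.array([[70,y] for y in np.linspace(-94,-50,15)]+[[-40+110*np.cos(t),-50+110*np.sin(t)] for t in np.linspace(0,np.pi/2,40)]+[[x,60] for x in np.linspace(-45,-75,8)])
    return fx(s,z,np.array([x,y]),a)
obs={}
for n in("top","side"):
    c=camera(n); img=cv2.imread(f"pics/{n}0.png"); C[n]=c   # calibration from c, picture from the start
    p0=rodpts([*FX,.09,FA]); u=proj(c,p0); d=np.gradient(u,axis=0); d/=np.linalg.norm(d,axis=1)[:,None]; nrm=np.c_[-d[:,1],d[:,0]]
    o=np.arange(-8,8.01,.25); 
    q=u[:,None]+o[None,:,None]*nrm[:,None]
    v=cv2.remap(img,q[...,0].astype(np.float32),q[...,1].astype(np.float32),cv2.INTER_LINEAR).astype(int)
    sat=v.max(2)-v.min(2); m=(sat<38)&(v.mean(2)>75)
    off=np.full(len(u),np.nan); w=np.full(len(u),np.nan)
    for i in range(len(u)):
        k=np.where(m[i])[0]
        if len(k):
            off[i]=o[k].mean(); w[i]=o[k].max()-o[k].min()
    rot=np.linalg.norm(proj(c,p0+RM(c)[:,0]*.012)-u,axis=1)
    print(n,"off",off[::6].round(1),"w",w[::6].round(1),"expected w",rot[::6].round(1))
    obs[n]=(off,nrm,u,w,rot)
def res(p):
    r=[]
    for n in obs:
        off,nrm,u,w,rot=obs[n]; g=~np.isnan(off)&(np.abs(w-rot)<2.2)
        e=((proj(C[n],rodpts(p))-u)*nrm).sum(1); r.append((e-off)[g])
    return np.concatenate(r)
b=least_squares(res,[*FX,.09,FA],loss="soft_l1",f_scale=.5); print(b.x.round(4),np.abs(res(b.x)).mean())
b2=least_squares(lambda p:res([p[0],p[1],.09,p[2]]),[*FX,FA],loss="soft_l1",f_scale=.5); print("z=90",b2.x.round(4),np.abs(res([b2.x[0],b2.x[1],.09,b2.x[2]])).mean())
E
python3 fit.py
```

```text
top off [ nan  0.1 -2.7  0.   0.1  0.8  1.   1.   1.   0.9  0.9] w [ nan  4.2 10.   4.5  4.2  5.   5.   5.   5.   5.2  5.2] expected w [4.5 4.5 4.5 4.5 4.5 4.5 4.5 4.5 4.5 4.6 4.6]
side off [nan 0.8 0.9 0.9 1.  1.1 1.1 1.2 0.9 1.  1. ] w [nan 4.  3.8 3.8 3.5 3.2 3.2 3.5 3.2 3.5 3. ] expected w [4.9 4.9 4.8 4.8 4.7 4.7 4.7 4.6 4.6 4.6 4.7]
[ 0.5603  0.1109  0.0923 -0.1271] 0.1574943340350726
z=90 [ 0.5614  0.1115 -0.129 ] 0.33835568442402003
```

```bash
sed -i 's/^def res(p):/o_=obs["side"]; obs["side"]=(o_[0]-(o_[4]-o_[3])\/2,)+o_[1:]\n&/' fit.py; python3 fit.py | tail -2
python3 - <<'E'
from h import *
for F,a in((FX,FA),([.5604,.111],-.128)):
    print(fx([[70,-140],[70,-96],[70,-50],[37.8,27.8],[-40,60],[-70,60]],.09,np.array(F),a).round(4).tolist())
E
```

```text
[ 0.5607  0.1114  0.0897 -0.1279] 0.1303787805975315
z=90 [ 0.5606  0.1113 -0.1275] 0.1366998068641163
[[0.61, -0.0402, 0.09], [0.6162, 0.0033, 0.09], [0.6227, 0.0489, 0.09], [0.6017, 0.1304, 0.09], [0.5292, 0.1732, 0.09], [0.4995, 0.1774, 0.09]]
[[0.612, -0.0368, 0.09], [0.6176, 0.0068, 0.09], [0.6234, 0.0525, 0.09], [0.6014, 0.1337, 0.09], [0.5284, 0.1756, 0.09], [0.4986, 0.1794, 0.09]]
```

```bash
sed -i 's/^FX=.*/FX=np.array([.5607,.1113]); FA=-.1276/' h.py
cat > gf.py <<'E'
# gf.py fx fy z head ... : targets in fixture mm (head = degrees turned round the bend, 0 at tip, 90 at home)
import sys
from h import *
s=get_state(); q=np.array(s["orientation"]); M=R.from_quat(q[[1,2,3,0]]); m=M.as_matrix()
p=np.array(s["eef_pos"]); a=FA; Rt=np.array([[np.cos(a),-np.sin(a)],[np.sin(a),np.cos(a)]])
f=(p[:2]-FX)@Rt*1000; yaw=np.degrees(np.arctan2(m[1,1],m[0,1])-a)
F=np.array(s["contact_force"]); 
print("t",round(s["clock"],2),"fix",f.round(1),"z",(p[2]*1000).round(1),"head",yaw.round(2),"tilt",np.degrees(m[:2,2]).round(1),"F tool",M.inv().apply(F).round(1),"T tool",M.inv().apply(s["wrist_torque"]).round(2),"w",round(s["grip_width"],4),"q6",round(s["qpos"][5],2))
v=list(map(float,sys.argv[1:]))
for x,y,z,h in zip(*[iter(v)]*4):
    t=np.radians(h)+a; G=np.c_[[-np.sin(t),np.cos(t),0],[np.cos(t),np.sin(t),0],[0,0,-1]]
    P=np.r_[FX+Rt@np.array([x,y])/1000,z/1000]
    print((x,y,h),"shift",(M.inv().apply(P-p)/.15).round(3).tolist(),"turn",((M.inv()*R.from_matrix(G)).as_rotvec()/.5).round(3).tolist())
E
python3 gf.py 70 -125 90.3 0
```

```text
t 13.78 fix [  64.9 -148.8] z 88.8 head -1.05 tilt [ 0.1 -0. ] F tool [0.2 0.2 2.3] T tool [ 0.01 -0.02 -0.03] w 0.0392 q6 1.53
(70.0, -125.0, 0.0) shift [0.159, 0.031, -0.01] turn [0.003, 0.0, -0.037]
```

```bash

python3 -m handwheel '{"linear":[[0.05,0.03,-0.01],[0.1,0.03,-0.01],[0.15,0.03,-0.01],[0.15,0.03,-0.01],[0.15,0.03,-0.01],[0.15,0.03,-0.01]],"delta_rot":[[0,0,-0.035],[0,0,-0.035],[0,0,-0.035],[0,0,-0.035],[0,0,-0.035],[0,0,-0.035]],"claw":[0,0,0,0,0,0]}' >/dev/null
python3 gf.py 70 -90 90.3 0
python3 - <<'E'
from h import *
c=camera("side"); t=camera("top")
p=np.array(get_state()["eef_pos"])
B=lambda z:fx([[-15,-20],[15,-20],[15,20],[-15,20],[-15,-20]],z,p[:2],np.radians(82.7))
L=[(fx(rodax(),.09),(0,0,255)),(B(p[2]+.02),(0,255,0)),(B(p[2]-.032),(0,255,0))]
o=[]
for k in(c,t):
    x,y=proj(k,[[.618,-.005,.09]])[0].astype(int); o.append(overlay(k,x-24,y-28,48,60,8,L))
cv2.imwrite("pics/tip2.png",np.hstack(o))
E
```

```text
t 14.28 fix [  69.8 -125.5] z 89.4 head 0.04 tilt [-0. -0.] F tool [-0.8  0.6  0.9] T tool [ 0.   -0.03  0.02] w 0.0394 q6 1.55
(70.0, -90.0, 0.0) shift [0.237, 0.001, -0.006] turn [-0.0, 0.001, 0.002]
```

View pics/tip2.png

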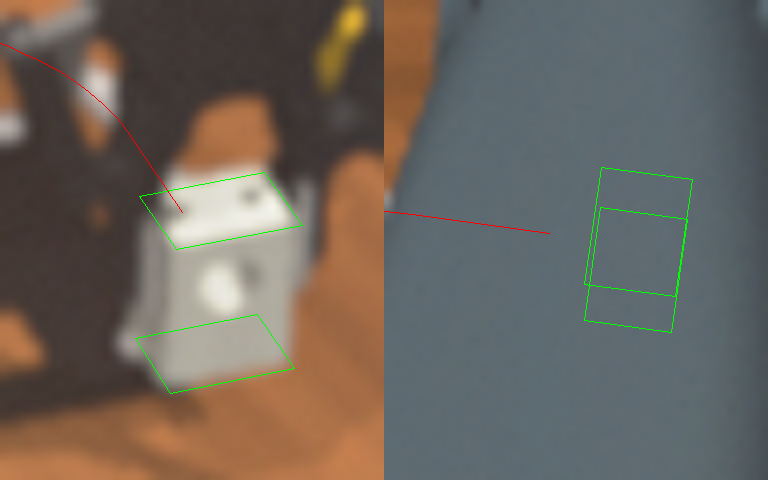

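```bash

python3 -m handwheel '{"linear":[[0.03,0,0],[0.06,0,0],[0.09,0,0],[0.12,0,0],[0.15,0,0],[0.15,0,0]],"delta_rot":[[0,0,0],[0,0,0],[0,0,0],[0,0,0],[0,0,0],[0,0,0]],"claw":[0,0,0,0,0,0]}' >/dev/null
python3 gf.py 70 -70 90.3 0
```

```text
t 14.88 fix [  69.8 -102.1] z 89.5 head 0.08 tilt [0. 0.] F tool [-0.4  0.1  2.3] T tool [ 0.01 -0.06  0.06] w 0.0393 q6 1.59
(70.0, -70.0, 0.0) shift [0.214, 0.001, -0.005] turn [-0.0, -0.001, 0.003]
```

```bash

python3 -m handwheel '{"linear":[[0.04,0,0],[0.08,0,0],[0.12,0,0],[0.16,0,0],[0.21,0,-0.004],[0.21,0,-0.004]],"delta_rot":[[0,0,0],[0,0,0],[0,0,0],[0,0,0],[0,0,0],[0,0,0]],"claw":[0,0,0,0,0,0]}' >/dev/null
python3 gf.py 70 -50 90 0 69.2 -36.6 90 7 67.5 -23.5 90 14 64.5 -10.3 90 21.15 60.7 1.1 90 27.7
```

```text
t 15.38 fix [ 69.9 -70. ] z 90.2 head 0.1 tilt [0.  0.1] F tool [-0.5  0.6  0.6] T tool [ 0.02  0.04 -0.02] w 0.0393 q6 1.64
(70.0, -50.0, 0.0) shift [0.133, 0.001, 0.001] turn [0.0, -0.002, 0.004]
(69.2, -36.6, 7.0) shift [0.223, -0.004, 0.001] turn [0.0, -0.002, -0.241]
(67.5, -23.5, 14.0) shift [0.31, -0.015, 0.001] turn [0.001, -0.002, -0.485]
(64.5, -10.3, 21.15) shift [0.398, -0.035, 0.001] turn [0.001, -0.002, -0.735]
(60.7, 1.1, 27.7) shift [0.474, -0.06, 0.001] turn [0.001, -0.002, -0.963]
```

```bash

python3 -m handwheel '{"linear":[[0.067,0,0],[0.133,0,0],[0.178,-0.001,0],[0.223,-0.004,0],[0.267,-0.009,0],[0.31,-0.015,0],[0.31,-0.015,0]],"delta_rot":[[0,0,0],[0,0,0],[0,0,-0.12],[0,0,-0.24],[0,0,-0.36],[0,0,-0.485],[0,0,-0.485]],"claw":[0,0,0,0,0,0,0]}' >/dev/null
python3 - > arc.txt <<'E'
import numpy as np
for h in np.arange(14,90.1,5): print(round(-40+110*np.cos(np.radians(h)),1),round(-50+110*np.sin(np.radians(h)),1),90,h)
E
python3 gf.py $(sed -n 2,8p arc.txt)
```

```text
t 15.97 fix [ 67.3 -23.3] z 90.0 head 14.07 tilt [-0.   0.1] F tool [0.1 1.3 1.1] T tool [0.01 0.01 0.04] w 0.0392 q6 1.47
(64.0, -14.2, 19.0) shift [0.064, -0.007, 0.0] turn [0.0, -0.002, -0.172]
(60.5, -5.3, 24.0) shift [0.127, -0.015, 0.0] turn [0.0, -0.002, -0.347]
(56.2, 3.3, 29.0) shift [0.19, -0.029, 0.0] turn [0.0, -0.002, -0.521]
(51.2, 11.5, 34.0) shift [0.251, -0.048, 0.001] turn [0.001, -0.002, -0.696]
(45.5, 19.2, 39.0) shift [0.31, -0.072, 0.001] turn [0.001, -0.002, -0.87]
(39.1, 26.4, 44.0) shift [0.367, -0.102, 0.001] turn [0.001, -0.002, -1.045]
(32.2, 33.0, 49.0) shift [0.421, -0.136, 0.001] turn [0.001, -0.002, -1.219]
```

Force near zero, tracking well.

```bash

python3 -m handwheel '{"linear":[[0.064,-0.005,0],[0.127,-0.014,0],[0.19,-0.028,0],[0.251,-0.047,0],[0.31,-0.072,0],[0.31,-0.072,0]],"delta_rot":[[0,0,-0.17],[0,0,-0.345],[0,0,-0.52],[0,0,-0.695],[0,0,-0.87],[0,0,-0.87]],"claw":[0,0,0,0,0,0]}' >/dev/null
python3 gf.py $(sed -n 7,12p arc.txt)
```

```text
t 16.47 fix [44.9 18.8] z 90.0 head 38.93 tilt [-0.   0.1] F tool [-0.3  0.2  1.5] T tool [ 0.   -0.05  0.03] w 0.0393 q6 1.11
(39.1, 26.4, 44.0) shift [0.064, 0.001, 0.0] turn [-0.0, -0.002, -0.177]
(32.2, 33.0, 49.0) shift [0.127, -0.007, 0.0] turn [-0.0, -0.002, -0.352]
(24.7, 39.0, 54.0) shift [0.189, -0.02, 0.001] turn [-0.0, -0.002, -0.526]
(16.7, 44.3, 59.0) shift [0.25, -0.04, 0.001] turn [-0.0, -0.002, -0.701]
(8.2, 48.9, 64.0) shift [0.31, -0.065, 0.001] turn [0.0, -0.002, -0.875]
(-0.6, 52.7, 69.0) shift [0.367, -0.094, 0.001] turn [0.0, -0.002, -1.05]
```

```bash

python3 -m handwheel '{"linear":[[0.064,0.0,0],[0.127,-0.007,0],[0.189,-0.02,0],[0.25,-0.04,0],[0.31,-0.065,0],[0.31,-0.065,0]],"delta_rot":[[0,0,-0.175],[0,0,-0.35],[0,0,-0.525],[0,0,-0.7],[0,0,-0.875],[0,0,-0.875]],"claw":[0,0,0,0,0,0]}' >/dev/null
python3 gf.py $(sed -n 12,16p arc.txt) -40 60 90 90 -50 60 90 90
```

```text
t 16.97 fix [ 8.1 47.9] z 90.0 head 63.86 tilt [-0.1  0. ] F tool [0.6 0.5 1. ] T tool [ 0. -0. -0.] w 0.0391 q6 0.74
(-0.6, 52.7, 69.0) shift [0.066, 0.003, 0.0] turn [-0.001, -0.002, -0.179]
(-9.7, 55.7, 74.0) shift [0.129, -0.005, 0.0] turn [-0.001, -0.002, -0.354]
(-19.0, 58.0, 79.0) shift [0.192, -0.019, 0.0] turn [-0.001, -0.002, -0.528]
(-28.5, 59.4, 84.0) shift [0.253, -0.039, 0.0] turn [-0.001, -0.002, -0.703]
(-38.1, 60.0, 89.0) shift [0.312, -0.063, 0.001] turn [-0.0, -0.002, -0.877]
(-40.0, 60.0, 90.0) shift [0.323, -0.069, 0.001] turn [-0.0, -0.002, -0.912]
(-50.0, 60.0, 90.0) shift [0.383, -0.098, 0.001] turn [-0.0, -0.002, -0.912]
```

```bash

python3 -m handwheel '{"linear":[[0.066,0.003,0],[0.129,-0.005,0],[0.192,-0.019,0],[0.253,-0.039,0],[0.323,-0.069,0],[0.353,-0.083,0],[0.353,-0.083,0]],"delta_rot":[[0,0,-0.18],[0,0,-0.355],[0,0,-0.53],[0,0,-0.705],[0,0,-0.912],[0,0,-0.912],[0,0,-0.912]],"claw":[0,0,0,0,0,0,0]}' >/dev/null
python3 gf.py -60 60 90 90 -70 60 86 90
```

```text
t 17.55 fix [-44.1  59.2] z 90.1 head 89.71 tilt [-0. -0.] F tool [ 0.2 -0.1  1.6] T tool [ 0.01 -0.01  0.06] w 0.0391 q6 0.33
(-60.0, 60.0, 90.0) shift [0.106, 0.005, 0.001] turn [-0.001, -0.0, -0.01]
(-70.0, 60.0, 90.0) shift [0.172, 0.004, 0.027] turn [-0.001, -0.0, -0.01]
```

```bash

python3 -m handwheel '{"linear":[[0.04,0.003,0],[0.08,0.005,0],[0.105,0.005,0],[0.12,0.005,0],[0.12,0.005,0]],"delta_rot":[[0,0,-0.01],[0,0,-0.01],[0,0,-0.01],[0,0,-0.01],[0,0,-0.01]],"claw":[0,0,0,0,0]}' >/dev/null
python3 gf.py -70 60 86 90
python3 - <<'E'
from h import *
c=camera("side"); P=cloud(c).reshape(-1,3); a=FA; Rt=np.array([[np.cos(a),-np.sin(a)],[np.sin(a),np.cos(a)]])
img=c["image"].reshape(-1,3); f=(P[:,:2]-FX)@Rt*1000
m=(P[:,2]>.102)&(P[:,2]<.109)&(f[:,0]<-70)&(f[:,0]>-130)&(abs(f[:,1]-60)<25)&(img.max(1)<75)
print(m.sum(),np.percentile(f[m],[2,50,98],axis=0).round(1))
E
```

```text
t 17.97 fix [-54.5  59.9] z 91.5 head 90.04 tilt [ 0.9 -0.1] F tool [-15.4  -0.6   9.7] T tool [ 0.22 -3.05  0.16] w 0.0391 q6 0.34
(-70.0, 60.0, 90.0) shift [0.104, 0.001, 0.035] turn [-0.001, 0.033, 0.001]
46 [[-102.9   39.4]
 [ -94.4   49.2]
 [ -77.9   69.8]]
```

```bash

python3 -m handwheel '{"linear":[[-0.03,0,0],[-0.04,0,0],[-0.04,0,0.01],[-0.04,0,0.02],[-0.035,0,0.025],[-0.035,0,0.025]],"delta_rot":[[0,0,0],[0,0,0],[0,0,0],[0,0,0],[0,0,0],[0,0,0]],"claw":[0,0,0,0,0,0]}' >/dev/null
python3 gf.py -55 60 86 90
python3 - <<'E'
from h import *
c=camera("side"); t=camera("top"); p=np.array(get_state()["eef_pos"])
post=[(fx([[-70,42],[-70,78],[-100,78],[-100,42],[-70,42]],.105),(0,255,255))]
B=lambda z:fx([[-15,-20],[15,-20],[15,20],[-15,20],[-15,-20]],z,p[:2],FA)
o=[]
for k in(c,t):
    x,y=proj(k,[[.51,.175,.09]])[0].astype(int); o.append(overlay(k,x-25,y-28,50,56,8,post+[(B(p[2]+.02),(0,255,0))]))
cv2.imwrite("pics/home.png",np.hstack(o))
E
```

```text
t 18.52 fix [-54.3  60.5] z 87.4 head 90.25 tilt [ 0.3 -0. ] F tool [-6.  -0.4  0.8] T tool [-0.04 -1.2   0.08] w 0.0391 q6 0.33
(-55.0, 60.0, 90.0) shift [0.005, -0.004, 0.01] turn [0.001, 0.011, 0.009]
```

View pics/home.png

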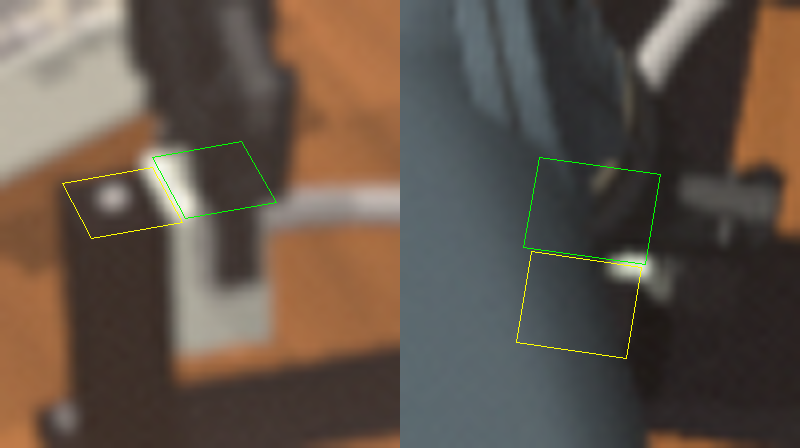

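```bash

python3 -m handwheel '{"linear":[[-0.007,0,0.008],[-0.007,0,0.008],[-0.007,0,0.008],[-0.007,0,0.008],[-0.007,0,0.008],[-0.007,0,0.008]],"delta_rot":[[0,0,0],[0,0,0],[0,0,0],[0,0,0],[0,0,0],[0,0,0]],"claw":[0,0,55,70,70,70]}' >/dev/null
python3 gf.py
python3 -m handwheel '{"linear":[[0,0,-0.1],[0,0,-0.25],[0,0,-0.5],[0,0,-0.8],[0,0,-0.9],[0,0,-0.9],[0,0,-0.9]],"delta_rot":[[0,0,0],[0,0,0],[0,0,0],[0,0,0],[0,0,0],[0,0,0],[0,0,0]],"claw":[70,70,70,70,70,70,70]}' >/dev/null
python3 gf.py -55 60 86 90
python3 - <<'E'
from h import *
c=camera("side"); t=camera("top")
post=[]
B=lambda z:fx([[-70,40],[-40,40],[-40,80],[-70,80],[-70,40]],z)
o=[]
for k in(c,t):
    x,y=proj(k,[[.51,.175,.09]])[0].astype(int); o.append(overlay(k,x-25,y-28,50,56,8,[(B(.106),(0,255,0))]))
cv2.imwrite("pics/fin.png",np.hstack(o))
E
```

```text
t 19.12 fix [-56.9  60.1] z 84.2 head 90.33 tilt [-0.2 -0. ] F tool [ 1.   0.  -0.3] T tool [0.06 0.06 0.02] w 0.06 q6 0.33
t 19.7 fix [-54.9  60.7] z 221.7 head 90.31 tilt [0.2 0. ] F tool [-0.5 -1.1 -0.3] T tool [-0.02  0.06  0.03] w 0.0597 q6 0.33
(-55.0, 60.0, 90.0) shift [0.003, -0.005, 0.904] turn [0.002, 0.005, 0.011]
```

View pics/fin.png

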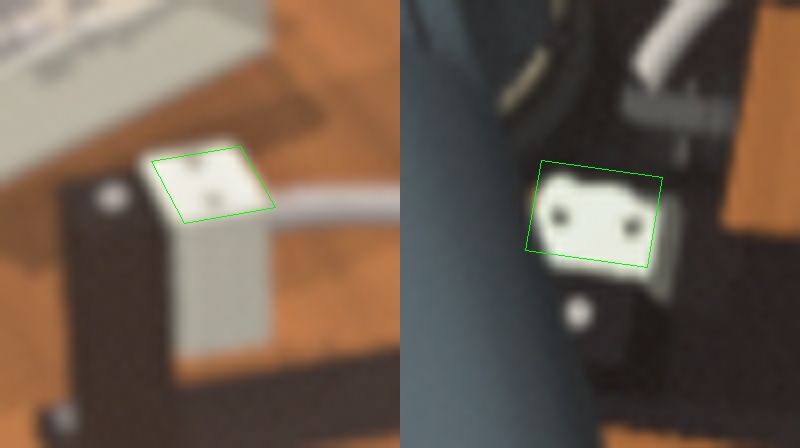

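```bash
python3 -c "
from plant import *
print(job_done())"
```

```text
the job is handed in; nothing more can be done
None
```

The slider came out of its nest, was re-gripped by its flanks on the sheet, and now hangs released on the rod, flush against the post in the last picture; I handed the job in at about 20 s, with the gripper clear above it and no other object touched.

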